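# Raise the cookbook stand until its neck locks

### The job

Slowly draw the headrest of the leaning cookbook stand out along its neck until the lock button clicks out of the hole in the tube. Then push the headrest back down along the neck with about 15 N to make sure that the lock holds, and let go, leaving the stand locked in its raised position. Whenever you grip or push the headrest, keep the gripper tilted in line with the sloping neck, not upright, so that the neck is not bent. Leave the pepper mill, the mug and the jar alone.

Things in the scene. Friction and masses are not known exactly. Their poses are not given: they have to be found in the camera images.
- stand: Cookbook stand fixed to the worktop: flat dark steel foot 200 x 130 x 12 mm with a 46 mm high block. Origin: centre of the foot's underside, z up. From the block (45 mm along +x, 20 mm up) an aluminium tube, 34 mm square and 160 mm long, rises and leans 35 degrees from vertical towards -x (roughly to the robot). A 22 mm square steel neck slides in it and carries the headrest.
- tube_mouth (a point): Centre of the tube's open upper end, on the neck's axis; a 37 mm square black collar surrounds it.
- lock_hole (a point): Centre of the 13 mm lock hole, on the tube's upper side, which faces away from the robot; 106 mm from the tube's lower end. Axes: z along the tube outwards, x straight out of the hole.
- headrest: White plate on the neck's end: 100 mm wide (y), 64 tall (z), 12 thick (x, centred on the origin), with a 14 mm high book ledge along its lower edge reaching 30 mm to +x. Origin: middle of its lower edge, on the neck's axis. z: outwards along the neck, 35 degrees from vertical, leaning towards the robot; x: square to the plate, up and away from the robot. Does not turn. With the neck 0.3 to 0.4 kg.
- top_edge (a point): Middle of the headrest plate's upper edge, 64 mm along the headrest's z from its origin, same axes. Here the plate can be pinched across its 12 mm thickness, with the fingers in line with the neck (tool tilted 35 degrees); its width is too much for a gripper.
- neck (a joint): How far the neck is drawn out, m: 0 fully in, 0.109 at the outer stop; starts at 0 to 0.03. Slides with 5 N friction and stays where left, even unlocked. Where the button sits on it is hidden and differs: it meets the hole between 0.060 and 0.100. Once out, the button stops the neck both ways, with 4 mm of play. The outer stop feels the same to a pull, but from there the neck slides back when pushed.
- lock_button (a joint): Spring lock button, steel pin of 9 mm diameter. 0: held in by the tube's wall, out of sight; 0.010: fully out, 5 mm proud of the tube. A damped spring of about 3 N pushes it out within a second while it is under the hole. At 40 mm/s or slower it catches, from either direction; faster than about 60 mm/s it slips past the hole and must be brought back slowly.
- step: Lower edge of the lock hole in the tube; the button bears on it when the locked headrest is pushed down. Origin: on the tube's axis, 100 mm from the tube's lower end; z along the tube outwards, x towards the hole.
- pepper_mill: Dark wooden pepper mill, 152 mm tall, 58 mm diameter, standing loose near the stand; not to be disturbed. Origin: centre of its underside.
- mug: White mug, 90 mm tall, 80 mm diameter, standing loose near the stand; not to be disturbed. Origin: centre of its underside.
- jar: Closed glass jar with a steel lid, 110 mm tall, 72 mm diameter, standing loose near the stand; not to be disturbed. Origin: centre of its underside.
There are look-alikes about, which are no part of the job. Of the things shaped like the stand, the steel one is meant.

How it is judged:
On the way:
1. with the lock button out, the headrest is pushed down so that the button bears on the hole's lower edge with more than 6 N for 0.2 s (value of joint lock_button above 0.007 m and value of joint neck above 0.055 m and contact force between headrest and step above 6 N), for 0.2 s.
At the end, for the whole second after the job is handed in: The lock button stands at least 7 mm out of its inner position, through the hole; the neck is drawn out more than 55 mm and at rest; the pepper mill, mug and jar stand upright (within 0.15 rad) within 20 mm of where they stood (value of joint lock_button above 0.007 m and value of joint neck above 0.055 m and linear speed of headrest below 0.01 m/s and not (distance of pepper_mill from where it was at the start of the episode above 0.02 m or angle between pepper_mill's own z axis and vertical above 0.15 rad) and not (distance of mug from where it was at the start of the episode above 0.02 m or angle between mug's own z axis and vertical above 0.15 rad) and not (distance of jar from where it was at the start of the episode above 0.02 m or angle between jar's own z axis and vertical above 0.15 rad)); the robot touches nothing.
It fails at once if the pepper mill is shifted by more than 20 mm or tipped by more than 0.15 rad (distance of pepper_mill from where it was at the start of the episode above 0.02 m or angle between pepper_mill's own z axis and vertical above 0.15 rad).
It fails at once if the mug is shifted by more than 20 mm or tipped by more than 0.15 rad (distance of mug from where it was at the start of the episode above 0.02 m or angle between mug's own z axis and vertical above 0.15 rad).
It fails at once if the jar is shifted by more than 20 mm or tipped by more than 0.15 rad (distance of jar from where it was at the start of the episode above 0.02 m or angle between jar's own z axis and vertical above 0.15 rad).
It fails at once if the fingers press on the headrest with more than 5 N while the gripper is less than 20 or more than 50 degrees from vertical (contact force between the fingers and headrest above 5 N and not (angle between the grasp point's own z axis and vertical between 0.35 and 0.873 rad) and not (angle between the grasp point's own z axis and vertical between 2.269 and 2.79 rad)).
It also fails if it takes over 42 s, if anything falls off the work surface, if the arm or the gripper's body presses on something with over 40 N, if the wrist force passes 120 N, or if a joint passes its speed limit or range.

### The arm

A 7-joint arm with a two-finger parallel gripper is mounted at the origin on the work surface. World frame = base frame: x ahead of the robot, y to its left, z up, the work surface at z = 0. Lengths are in m, angles in rad, forces in N, time in s.
With the tool pointing down it reaches from about 0.425 to 0.875 m from the base axis. Payload 4.7 kg.
Tool frame: the origin (TCP) lies between the finger pads; the fingertips stand ctrl.tip_reach ahead of it and the grasp point (between the pads) lies 5 mm behind it (ctrl.tip_reach is the distance from the TCP to the fingertips, in m); z points along the fingers, y is the direction in which the jaws open and shut (so a half turn about z gives the same grasp; the last joint's range is limited). The gripper opens to 87 mm and grips with 3 to 60 N. Pads are 19 mm wide; open, the fingers measure 117 mm over their backs; the gripper's body (75 mm by 190 mm) begins 51 mm behind the grasp point.
Start: joints at [-1.313, 0.321, -0.07, 1.45, 0.023, 1.371, -0.057], TCP at [0.157, 0.631, 0.237] pointing down, gripper open.
Joint ranges: [-2.86, 2.86], [-0.3, 2.09], [-1.38, 1.24], [0.06, 2.45], [-1.56, 4.7], [0.09, 2.05], [-2.69, 2.69]. Speed limits (rad/s): [2.57, 2.57, 3.14, 3.14, 3.14, 3.14, 3.14].

### API

Orientations are given as a rotation vector (axis times angle).
In Python, from bench import ctrl gives the robot as it stands.
- The arm moves only by the shell command python3 -m handwheel 'ROWS' [FORCE]. ROWS is JSON, a list of rows, each a list of 7 numbers: the shift along the tool's x, y, z in mm, then the turn, a rotation vector about the tool's x, y, z in rad, then the gripper's target within -1 to 1 (shut at 1, half-way at 0, fully open at -1). In form: [[dx, dy, dz, ax, ay, az, grip], ...]. A call has 1 to 12 rows; each row is the pose to reach, as a shift and turn from the pose commanded when the call began, along the tool's axes at that moment; what a row does not reach only later rows make up. A row lasts 1/8 s, in which the tool goes at most 62.5 mm and 10.7 degrees, less where a joint would pass 70% of its speed; a pose out of reach is approached as far as the arm can. A call with a gripper value outside its range is refused whole. The fingers move at their own pace and stop on an object; FORCE is the grip in N (left out, the last holds). Time passes only in rows, so rows that repeat a pose let the fingers close. It gives the time, the measured TCP pose, the force and the opening at its end, in the units of the state.
- ctrl.get_state(): the state, without advancing time (a new reading comes with each control period).
- ctrl.get_image(name): name is "side" or "top"; returns the picture (400x640x3 uint8, red, green, blue); there is no depth.
- ctrl.camera_model(name): a dict with "mtx" (3x3 intrinsics, pixels), "k1" (the pictures are not rectified: a ray, as slopes to the right and down, at radius r is drawn at 1 + k1 r^2 times it, then the intrinsics apply), "xyz" and "orientation" of the camera in the world. Camera axes: x right, y up, looking along -z (the intrinsics and any distortion apply to the point x, -y, -z); pixel columns grow to the right and rows downward; lengths in m; the calibration is good to about 2 mm. A picture is of the moment at which its call begins. camera_model takes no time and is no camera call.
- ctrl.close_job(): hands the job in, once; it reports no verdict.
The state is a dict: "time": time; "joint_positions": joint angles; "qd": joint speeds; "joint_torque": joint torques, N m; "position": TCP position; "tool_rot": TCP orientation; "ft_force": force on the tool from outside, world axes, zero at the start; "torque": the same for the moment, N m; "grip_width": opening from 0.0 (shut) to 1.0 (fully open).
Only numpy, scipy, OpenCV 4.12 (cv2) and the standard library are available. Lean on these libraries where they do the work, as an engineer would, in place of code of your own. Each camera call takes 0.05 s, during which the arm holds its last target.

## Working session

There is one attempt and no reset: what is moved stays moved. The work goes in short steps, Python scripts to look and compute and a shell command to move; the robot and the scene stay as the last step left them, time stands still between calls to the robot, and variables do not carry over. Pictures are saved under pics/ and viewed, and the job is handed in when it is done.

```bash
mkdir -p pics; ls; python3 - <<'E'
from bench import ctrl
import cv2
s=ctrl.get_state(); print(s); print(ctrl.tip_reach)
for n in("side","top"):
    im=ctrl.get_image(n); cv2.imwrite(f"pics/{n}0.png",im[:,:,::-1]); print(ctrl.camera_model(n))
E
```

```text
pics
{'time': 0.0, 'joint_positions': array([-1.3128847 ,  0.32183716, -0.07008848,  1.45170915,  0.02261085,
        1.37076613, -0.0568979 ]), 'qd': array([ 0.00125269,  0.00086304,  0.00166254, -0.0002999 , -0.00174099,
        0.00123098,  0.00075752]), 'joint_torque': array([-3.52912475e-04, -4.91286314e+01, -4.04089121e-01, -3.12530923e+01,
       -6.38570962e-02,  4.39431961e-02,  1.77904080e-04]), 'position': array([0.15683204, 0.63024705, 0.23543517]), 'tool_rot': array([-3.81953802e-01, -3.11815722e+00,  3.02900885e-03]), 'ft_force': array([0.16794148, 0.38491009, 0.77792317]), 'torque': array([ 0.02899847, -0.02088234, -0.08834098]), 'grip_width': 0.998804680240837}
0.014
{'mtx': array([[510.32092814,   0.        , 318.66203392],
       [  0.        , 510.32092814, 208.3681012 ],
       [  0.        ,   0.        ,   1.        ]]), 'k1': -0.13022244252614926, 'xyz': array([ 0.20173996, -0.93290954,  1.08368631]), 'orientation': array([ 0.82239153, -0.15253061, -0.28995891])}
{'mtx': array([[413.42465857,   0.        , 323.76617615],
       [  0.        , 413.42465857, 201.84255936],
       [  0.        ,   0.        ,   1.        ]]), 'k1': -0.10122275299470192, 'xyz': array([0.41080159, 0.07278901, 1.11405298]), 'orientation': array([ 0.08858336, -0.12437764, -1.59535622])}
```

View pics/side0.png

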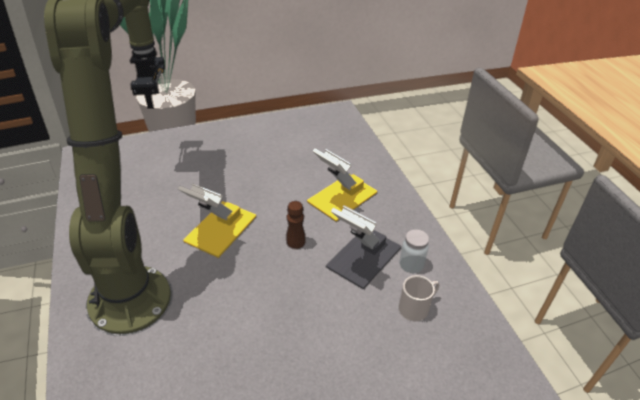

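View pics/top0.png

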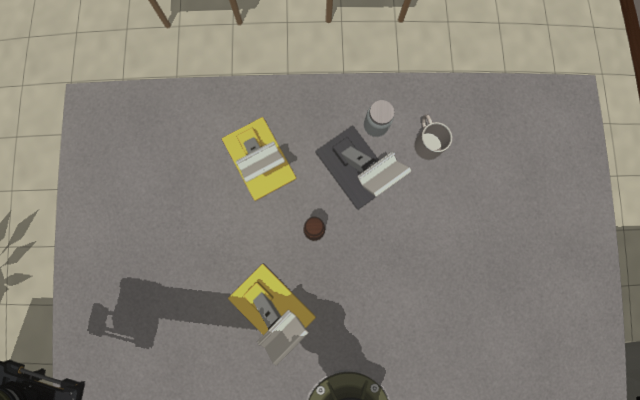

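Stand-shaped candidates are a yellow one at side (220,225) / top (272,300), a yellow one at side (342,195) / top (260,158), and a dark steel one at side (365,260) / top (362,167). Only the dark grey one fits the description ("dark steel foot"). I'll confirm it in one enlarged crop.

```bash
python3 - <<'E'
import cv2,numpy as np
a=cv2.imread("pics/side0.png")[190:300,310:450]; b=cv2.imread("pics/top0.png")[115:215,305:425]
a=cv2.resize(a,(560,440),interpolation=cv2.INTER_CUBIC)
cv2.imwrite("pics/c_side.png",cv2.resize(cv2.imread("pics/side0.png")[195:295,315:415],(600,600),interpolation=cv2.INTER_CUBIC))
cv2.imwrite("pics/c_top.png",cv2.resize(b,(720,600),interpolation=cv2.INTER_CUBIC))
E
```

```text
(no output)
```

View pics/c_side.png

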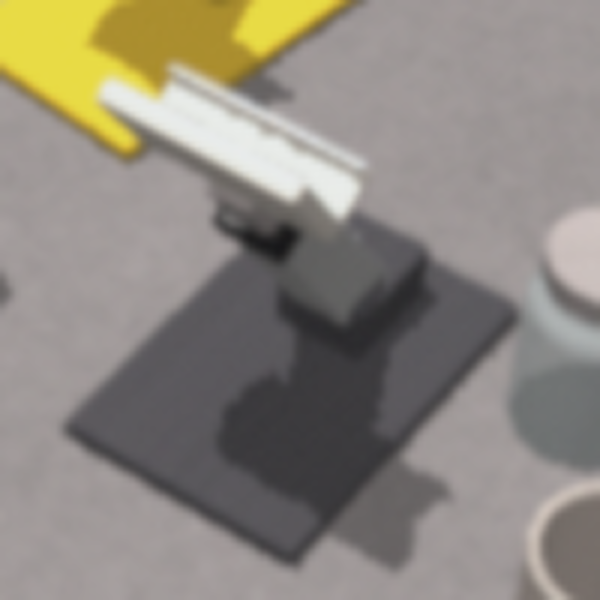

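View pics/c_top.png

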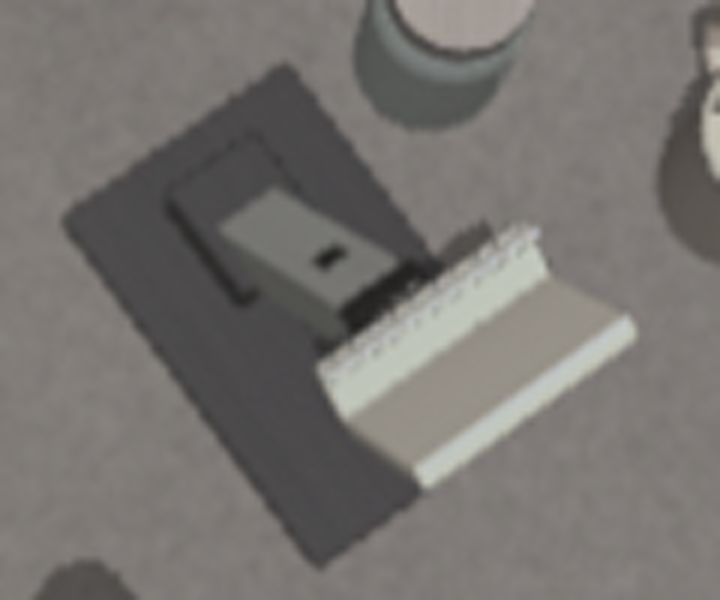

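```bash
cat > h.py <<'E'
import numpy as np, cv2
from scipy.spatial.transform import Rotation as R
from scipy.optimize import least_squares
from bench import ctrl
CM={n:ctrl.camera_model(n) for n in("side","top")}
def proj(n,P):
    c=CM[n]; p=(np.atleast_2d(P)-c["xyz"])@R.from_rotvec(c["orientation"]).as_matrix()
    a=p[:,0]/-p[:,2]; b=-p[:,1]/-p[:,2]; k=1+c["k1"]*(a*a+b*b); m=c["mtx"]
    return np.c_[m[0,0]*a*k+m[0,2], m[1,1]*b*k+m[1,2]]
T=np.radians(35)
AX=np.array([-np.sin(T),0,np.cos(T)]); XX=np.array([np.cos(T),0,np.sin(T)])
def world(p,L):
    x,y,w=p[:3]; L=np.atleast_2d(L); c,s=np.cos(w),np.sin(w)
    return np.c_[x+c*L[:,0]-s*L[:,1], y+s*L[:,0]+c*L[:,1], L[:,2]]
B=np.array([.045,0,.020])
def tube(s,x=0,y=0): return B+AX*s+XX*x+np.array([0,y,0])
# headrest origin at q: 0.160+h0+q ; h0 fitted together (d=distance of origin from tube base)
def head(d,x,y,z): return tube(d+z,x,y)
E
cat > fit.py <<'E'
from h import *
t=lambda u,v:(305+u/6,115+v/6); s=lambda u,v:(315+u/6,195+v/6)
obs=[("top",lambda d:[.1,.065,.012],t(65,220)),("top",lambda d:[.1,-.065,.012],t(285,65)),("top",lambda d:[-.1,.065,.012],t(320,568)),
("side",lambda d:[-.1,.065,.012],s(68,428)),("side",lambda d:[-.1,-.065,.012],s(293,555)),("side",lambda d:[.1,-.065,.012],s(518,312)),
("top",lambda d:tube(.106,.017),t(331,257)),
("top",lambda d:head(d,.006,.05,.064),t(412,465)),("top",lambda d:head(d,-.006,.05,.064),t(428,488)),
("top",lambda d:head(d,.006,-.05,.064),t(622,315)),("top",lambda d:head(d,-.006,-.05,.064),t(637,335))]
def res(p): return np.concatenate([proj(n,world(p,f(p[3])))[0]-o for n,f,o in obs])
r=least_squares(res,[.62,-.05,.63,.19]); p=r.x
print(p,np.degrees(p[2])); print(res(p).reshape(-1,2).round(1))
np.save("p.npy",p)
print("top_edge",world(p,head(p[3],0,0,.064)))
for n in("side","top"):
    im=cv2.imread(f"pics/{n}0.png")
    x0,y0=(315,195) if n=="side" else(305,115)
    w,h=(100,100) if n=="side" else (120,100)
    c=cv2.resize(im[y0:y0+h,x0:x0+w],None,fx=6,fy=6,interpolation=cv2.INTER_CUBIC)
    def poly(L,col):
        q=((proj(n,world(p,np.array(L)))-[x0,y0]+.5)*6).astype(int); cv2.polylines(c,[q],True,col,1)
    d=p[3]
    poly([[a*.1,b*.065,.012] for a,b in((1,1),(1,-1),(-1,-1),(-1,1))],(0,0,255))
    for x in(-.006,.006): poly([head(d,x,a*.05,z) for a,z in((1,0),(1,.064),(-1,.064),(-1,0))],(0,255,0))
    poly([head(d,.036-.006,a*.05,z) for a,z in((1,0),(1,.014),(-1,.014),(-1,0))],(255,0,0))
    poly([tube(.16,a*.0185,b*.0185) for a,b in((1,1),(1,-1),(-1,-1),(-1,1))],(0,255,255))
    cv2.imwrite(f"pics/fit_{n}.png",c)
E
python3 fit.py
```

```text
[ 0.65435259 -0.04564097  0.60106476  0.18769685] 34.43847397358354
[[-0.4 -0.2]
 [ 0.8 -0.9]
 [ 0.7  0.5]
 [-1.5 -1.1]
 [-0.3  0.3]
 [ 0.2 -1.6]
 [ 0.6  0.4]
 [-0.2  0.1]
 [-0.6  0.4]
 [ 0.8 -1.1]
 [ 0.3 -0.2]]
top_edge [[ 0.57240093 -0.10183531  0.22617799]]
```

View pics/fit_side.png

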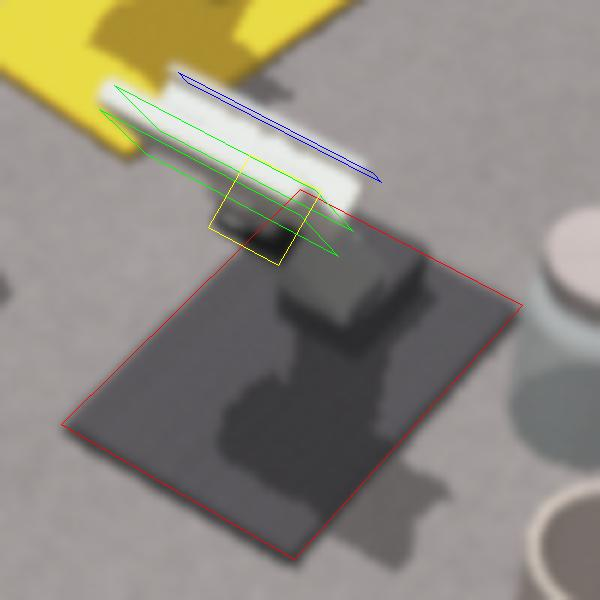

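View pics/fit_top.png

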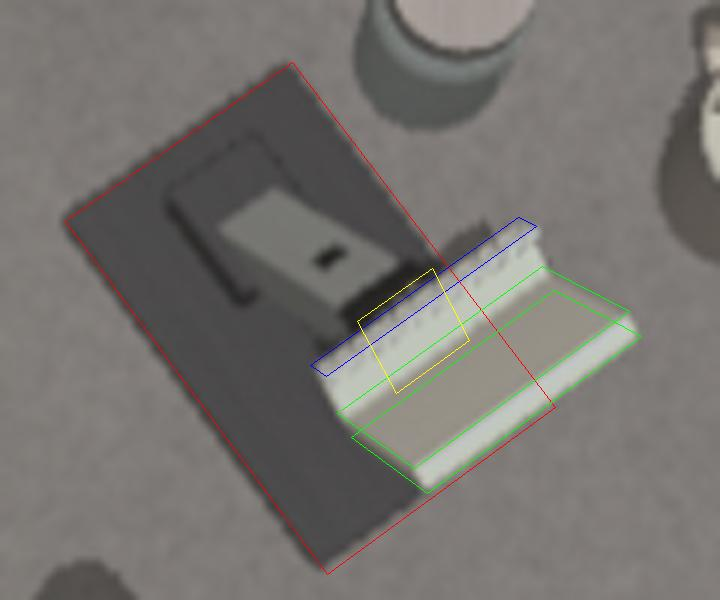

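```bash
python3 - <<'E'
import cv2
cv2.imwrite("pics/c_side2.png",cv2.resize(cv2.imread("pics/side0.png")[202:247,325:385],(780,585),interpolation=cv2.INTER_LANCZOS4))
E
```

```text
(no output)
```

View pics/c_side2.png

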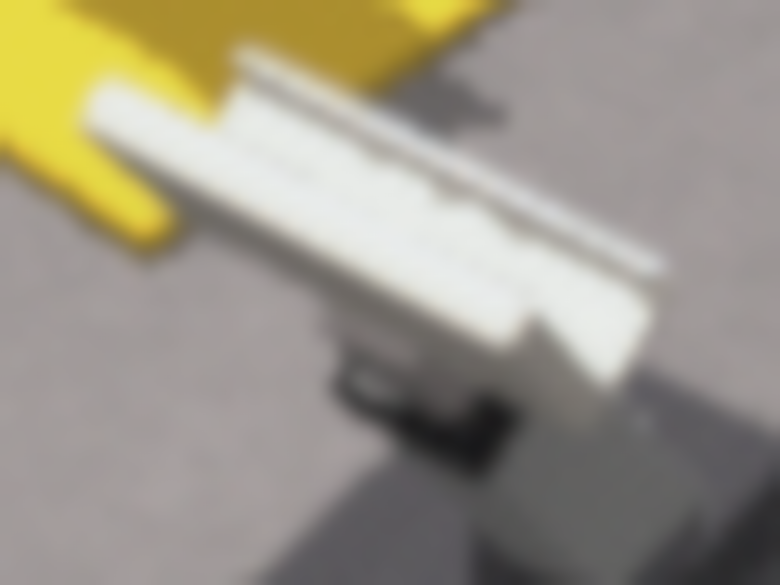

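```bash
python3 - <<'E'
s=open("fit.py").read()
s=s.replace("t(637,335))]","""t(637,335)),
("side",lambda d:head(d,.006,.05,.064),s2(110,78)),("side",lambda d:head(d,-.006,.05,.064),s2(85,118)),
("side",lambda d:head(d,.006,-.05,.064),s2(535,312)),("side",lambda d:head(d,-.006,-.05,.064),s2(500,352))]""")
s=s.replace("obs=[","s2=lambda u,v:(325+u/13,202+v/13)\nobs=[",1)
s=s.replace("def res(p): return np.concatenate([proj(n,world(p,f(p[3])))[0]-o for n,f,o in obs])",
"""off=lambda p,n:p[4:6] if n=='side' else p[6:8]
def res(p): return np.concatenate([proj(n,world(p,f(p[3])))[0]+off(p,n)-o for n,f,o in obs]+[p[4:8]])""")
s=s.replace(".19])",".19,0,0,0,0])").replace("proj(n,world(p,np.array(L)))-","proj(n,world(p,np.array(L)))+off(p,n)-")
open("fit.py","w").write(s)
E
python3 fit.py
```

```text
[ 0.65567357 -0.04426121  0.59517925  0.19170246  0.05776157  0.49378703
 -0.00243363  0.28366977] 34.101258910434275
[[-0.9 -0.6]
 [ 0.6 -1.1]
 [-0.1  0.4]
 [-1.2 -1.3]
 [-0.2  0.3]
 [ 0.6 -1.3]
 [-0.   0.2]
 [-0.3  0.5]
 [-0.7  0.8]
 [ 1.  -0.6]
 [ 0.4  0.3]
 [-0.1  0.1]
 [-0.6  1.1]
 [ 0.7 -0.3]
 [ 0.8  0.9]
 [ 0.1  0.5]
 [-0.   0.3]]
top_edge [[ 0.57149015 -0.10126037  0.22945919]]
```

View pics/fit_side.png

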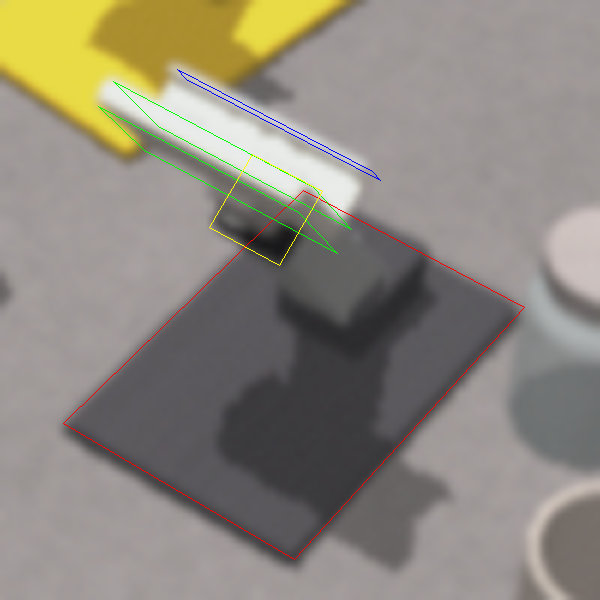

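```bash
cat > plan.py <<'E'
from h import *
import sys
p=np.load("p.npy"); 
W=R.from_euler('z',p[2]).as_matrix(); a=W@AX; xx=W@XX; yy=W@[0,1,0]
def target(sgn): 
    z=-a; y=sgn*xx; return np.c_[np.cross(y,z),y,z]
top=world(p,head(p[3],0,0,.064))[0]
def rel(P,sgn,st=None):
    st=st or ctrl.get_state(); R0=R.from_rotvec(st["tool_rot"])
    d=R0.inv().apply(P-st["position"])*1000; r=(R0.inv()*R.from_matrix(target(sgn))).as_rotvec()
    return d.round(1),r.round(4),np.degrees(np.linalg.norm(r)).round(1)
if __name__=="__main__":
    st=ctrl.get_state(); print("top",top,"a",a,"xx",xx,"yy",yy)
    print(R.from_rotvec(st["tool_rot"]).as_matrix().round(3))
    for s in(1,-1): print(s,rel(top+a*.08,s)); print(target(s).round(3))
E
python3 plan.py
```

```text
top [ 0.57149015 -0.10126037  0.22945919] a [-0.47494883 -0.32157975  0.81915204] xx [0.67829723 0.45926348 0.57357644] yy [-0.56065719  0.82804802  0.        ]
[[-0.97   0.241 -0.   ]
 [ 0.241  0.97  -0.002]
 [-0.    -0.002 -1.   ]]
1 (array([-548.3, -644.1,  -58.3]), array([-0.5847, -0.2227,  0.7088]), np.float64(54.2))
[[-0.561  0.678  0.475]
 [ 0.828  0.459  0.322]
 [-0.     0.574 -0.819]]
-1 (array([-548.3, -644.1,  -58.3]), array([ 0.279 , -0.7324, -2.3159]), np.float64(140.1))
[[ 0.561 -0.678  0.475]
 [-0.828 -0.459  0.322]
 [ 0.    -0.574 -0.819]]
```

```bash
python3 -m handwheel '[[0,0,-50,0,0,0,-1],[0,0,-100,0,0,0,-1],[-30,-36,-130,0,0,0,-1],[-65,-77,-140,-0.03,-0.01,0.04,-1],[-100,-118,-140,-0.06,-0.02,0.08,-1],[-135,-159,-140,-0.1,-0.04,0.12,-1],[-170,-200,-140,-0.14,-0.055,0.16,-1],[-205,-241,-140,-0.18,-0.07,0.2,-1],[-240,-282,-140,-0.22,-0.085,0.25,-1],[-275,-323,-140,-0.26,-0.1,0.3,-1],[-310,-364,-140,-0.3,-0.115,0.35,-1],[-330,-388,-140,-0.33,-0.125,0.39,-1]]' && python3 plan.py | tail -8; python3 -c "
from bench import ctrl
s=ctrl.get_state();print(s['joint_positions'].round(3),s['time'],s['position'])"
```

```text
time: 1.6
position: [0.3736, 0.2708, 0.3268]
tool_rot: [0.918, 2.907, 0.417]
ft_force: [2.4, -1.8, 1.9]
grip_width: 1.0
1 (array([-359.3, -232.7,  -40.6]), array([-0.332 , -0.1757,  0.3244]), np.float64(28.4))
[[-0.561  0.678  0.475]
 [ 0.828  0.459  0.322]
 [-0.     0.574 -0.819]]
-1 (array([-359.3, -232.7,  -40.6]), array([ 0.2484, -0.4692, -2.7687]), np.float64(161.5))
[[ 0.561 -0.678  0.475]
 [-0.828 -0.459  0.322]
 [ 0.    -0.574 -0.819]]
[-0.534 -0.302 -0.048  1.928 -0.14   1.265  0.403] 1.6 [0.37357501 0.27083161 0.32683142]
```

```bash
cat >> plan.py <<'E'
    print("wp",rel(np.array([.5,.10,.32]),1),rel(np.array([.55,0,.32]),1),rel(top+a*.05,1))
E
python3 plan.py|tail -1
```

```text
wp (array([-201.5,  -66. ,  -15.8]), array([-0.332 , -0.1757,  0.3244]), np.float64(28.4)) (array([-299.7, -116.9,  -32.3]), array([-0.332 , -0.1757,  0.3244]), np.float64(28.4)) (array([-365.9, -223.9,  -12.7]), array([-0.332 , -0.1757,  0.3244]), np.float64(28.4))
```

```bash
python3 -m handwheel '[[-35,-5,-3,0,0,0,-1],[-75,-15,-6,-0.03,-0.02,0.03,-1],[-120,-30,-9,-0.07,-0.04,0.07,-1],[-160,-48,-12,-0.12,-0.06,0.12,-1],[-200,-66,-16,-0.16,-0.08,0.16,-1],[-235,-84,-21,-0.2,-0.1,0.2,-1],[-268,-100,-26,-0.25,-0.13,0.25,-1],[-300,-117,-32,-0.29,-0.15,0.29,-1],[-300,-117,-32,-0.33,-0.175,0.325,-1],[-300,-117,-32,-0.33,-0.175,0.325,-1]]' && python3 plan.py | tail -1; python3 -c "
from bench import ctrl
s=ctrl.get_state();print(s['joint_positions'].round(3),s['time'],s['position'])"
```

```text
time: 2.85
position: [0.5498, -0.0063, 0.3147]
tool_rot: [1.309, 2.436, 0.763]
ft_force: [0.3, 0.5, -0.2]
grip_width: 0.996
wp (array([116.1,  16.8,   6.5]), array([-0.0088, -0.0039, -0.0116]), np.float64(0.9)) (array([ 5.1,  6. , -2.2]), array([-0.0088, -0.0039, -0.0116]), np.float64(0.9)) (array([-91.7, -76.7,  -0.1]), array([-0.0088, -0.0039, -0.0116]), np.float64(0.9))
[-0.304 -0.274  0.452  1.999 -0.347  0.967  0.883] 2.85 [ 0.54975336 -0.00626981  0.31470117]
```

```bash
python3 -m handwheel '[[-23,-19,0,0,0,0,-1],[-46,-38,0,0,0,0,-1],[-69,-58,0,0,0,0,-1],[-92,-77,0,-0.009,-0.004,-0.012,-1],[-92,-77,0,-0.009,-0.004,-0.012,-1]]' && python3 plan.py | tail -1; python3 - <<'E'
from h import *
s=ctrl.get_state();print(s['joint_positions'].round(3),s['time'],s['position'])
for n,(x,y,w,h) in {"side":(290,140,130,110),"top":(300,100,130,110)}.items():
    im=ctrl.get_image(n); cv2.imwrite(f"pics/{n}1.png",im[:,:,::-1]); cv2.imwrite(f"pics/{n}1c.png",cv2.resize(im[y:y+h,x:x+w,::-1],None,fx=5,fy=5,interpolation=cv2.INTER_CUBIC))
E
```

```text
time: 3.48
position: [0.5483, -0.1191, 0.2701]
tool_rot: [1.292, 2.432, 0.765]
ft_force: [0.3, 0.5, 0.9]
grip_width: 1.0
wp (array([208.6,  96.2,   6.2]), array([-0.0008,  0.0016, -0.001 ]), np.float64(0.1)) (array([97.7, 84.3, -2. ]), array([-0.0008,  0.0016, -0.001 ]), np.float64(0.1)) (array([1.8, 0.6, 0. ]), array([-0.0008,  0.0016, -0.001 ]), np.float64(0.1))
[-0.278 -0.166  0.707  1.993 -0.49   0.998  1.245] 3.475 [ 0.54832843 -0.11907527  0.2701353 ]
```

View pics/side1c.png

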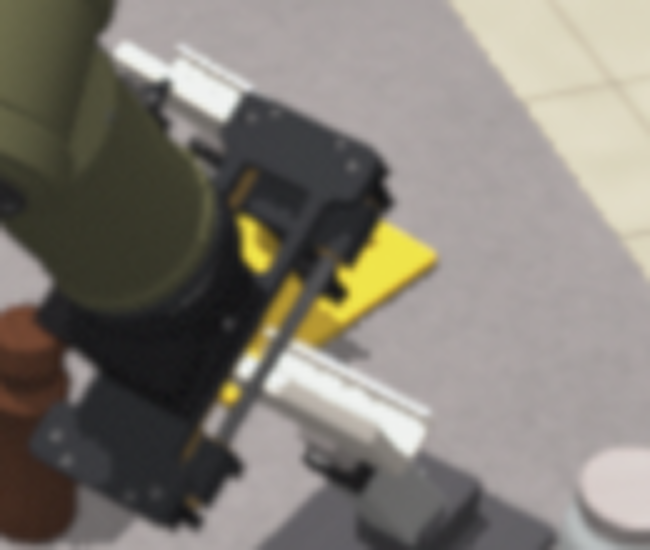

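View pics/top1c.png

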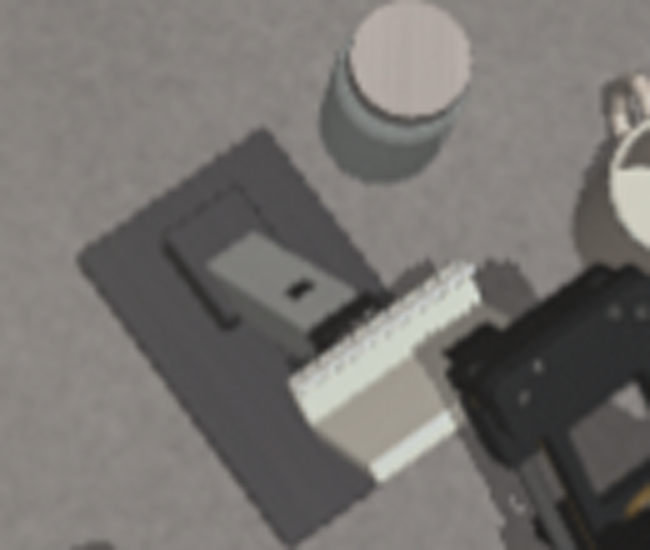

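```bash
python3 - <<'E'
from h import *
s=ctrl.get_state(); Q=R.from_rotvec(s["tool_rot"]).as_matrix()
for n,(x0,y0,w,h) in {"side":(290,140,130,110),"top":(300,100,130,110)}.items():
    c=cv2.imread(f"pics/{n}1c.png")
    for sx in(-.0095,.0095):
      for sy in(-1,1):
        L=np.array([[sx,sy*y,z] for y,z in((.0435,.014),(.0585,.014),(.0585,-.03),(.0435,-.03))])
        q=((proj(n,s["position"]+L@Q.T)-[x0,y0]+.5)*5).astype(int); cv2.polylines(c,[q],True,(0,0,255) if sy>0 else (255,0,255),1)
    p=np.load("p.npy"); d=p[3]
    for x in(-.006,.006):
      q=((proj(n,world(p,np.array([head(d,x,e*.05,z) for e,z in((1,0),(1,.064),(-1,.064),(-1,0))])))-[x0,y0]+.5)*5).astype(int); cv2.polylines(c,[q],True,(0,255,0),1)
    cv2.imwrite(f"pics/{n}1d.png",c)
E
```

```text
(no output)
```

View pics/side1d.png

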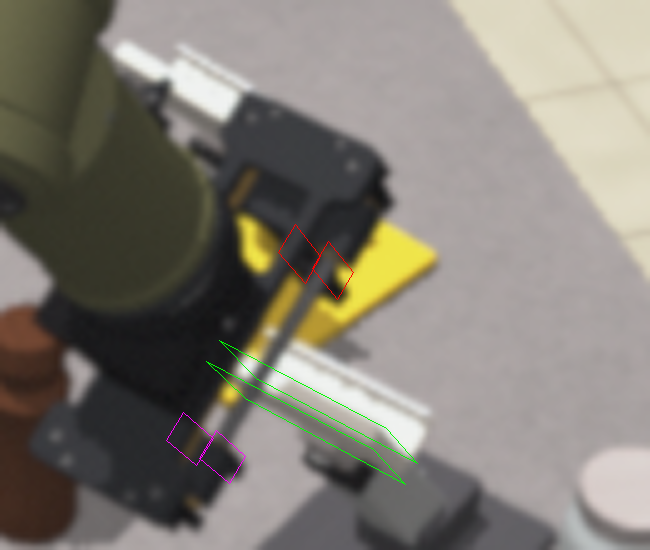

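View pics/top1d.png

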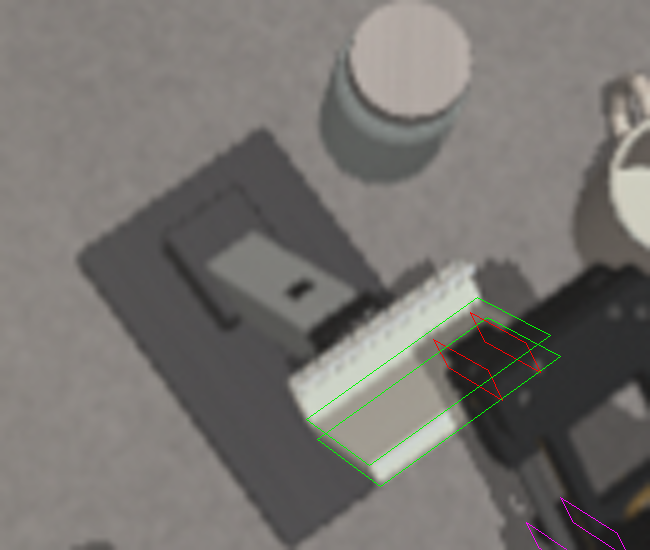

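```bash
python3 -m handwheel '[[2,0,15,0,0,0,-1],[2,0,30,0,0,0,-1],[2,0,45,0,0,0,-1],[2,0,56,0,0,0,-1],[2,0,62,0,0,0,-1],[2,0,62,0,0,0,-1]]' 10; python3 - <<'E'
from h import *
s=ctrl.get_state();print(s['joint_positions'].round(3),s['time'],s['position'])
im=ctrl.get_image("side");x,y,w,h=290,140,130,110
cv2.imwrite(f"pics/side2c.png",cv2.resize(im[y:y+h,x:x+w,::-1],None,fx=5,fy=5,interpolation=cv2.INTER_CUBIC))
E
```

```text
time: 4.32
position: [0.5771, -0.0957, 0.2198]
tool_rot: [1.289, 2.433, 0.767]
ft_force: [-0.5, 0.4, -0.1]
grip_width: 1.002
[-0.315 -0.063  0.717  2.031 -0.608  0.899  1.328] 4.325 [ 0.57712588 -0.09566558  0.21981454]
```

View pics/side2c.png

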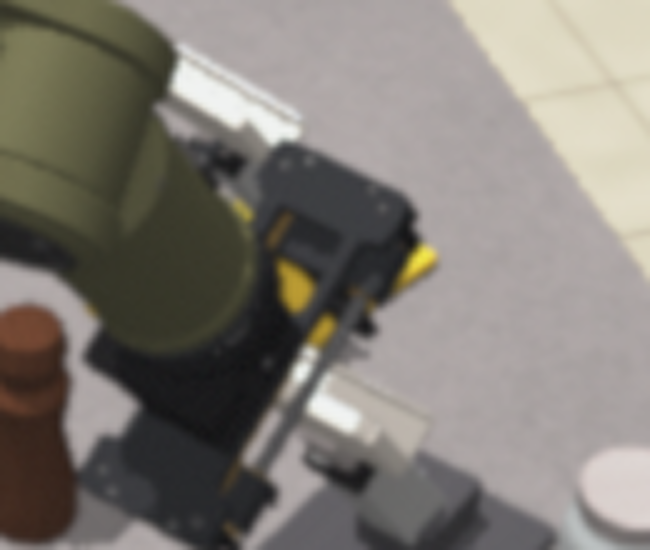

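The plate sits between the open jaws with no contact, so I'll close gently.

```bash
python3 -m handwheel '[[0,0,0,0,0,0,1],[0,0,0,0,0,0,1],[0,0,0,0,0,0,1],[0,0,0,0,0,0,1],[0,0,0,0,0,0,1],[0,0,0,0,0,0,1]]' 8; python3 - <<'E'
from h import *
s=ctrl.get_state();Q=R.from_rotvec(s["tool_rot"]);print(s['time'],Q.inv().apply(s['ft_force']),s["grip_width"]*87,s["position"])
E
```

```text
time: 5.12
position: [0.5772, -0.0958, 0.2204]
tool_rot: [1.289, 2.432, 0.767]
ft_force: [0.5, 0.5, 0.5]
grip_width: 0.396
5.125 [ 0.11772786  0.8505101  -0.00462258] 34.44598699711244 [ 0.57715209 -0.09581308  0.22035978]
```

```bash
python3 -m handwheel '[[0,0,0,0,0,0,1],[0,0,0,0,0,0,1],[0,0,0,0,0,0,1],[0,0,0,0,0,0,1],[0,0,0,0,0,0,1]]' 8; python3 - <<'E'
from h import *
s=ctrl.get_state();Q=R.from_rotvec(s["tool_rot"]);print(s['time'],Q.inv().apply(s['ft_force']),s["grip_width"]*87,s["position"])
E
```

```text
time: 5.75
position: [0.5771, -0.0959, 0.2203]
tool_rot: [1.289, 2.432, 0.767]
ft_force: [0.1, -0.5, 0.3]
grip_width: 0.133
5.75 [-0.42615881 -0.01593721 -0.36118181] 11.533203833874321 [ 0.57709251 -0.0958515   0.22029502]
```

```bash
cat > st.py <<'E'
from h import *
s=ctrl.get_state();Q=R.from_rotvec(s["tool_rot"])
g=np.array([0.5771,-0.0959,0.2203])
print(s['time'],"F tool",Q.inv().apply(s['ft_force']).round(1),"M",Q.inv().apply(s['torque']).round(2),"w mm",round(s["grip_width"]*87,1),"moved tool",(Q.inv().apply(s["position"]-g)*1000).round(1),s["joint_positions"].round(2))
E
python3 -m handwheel '[[0,0,0,0,0,0,1],[0,0,0,0,0,0,1],[0,0,-2,0,0,0,1],[0,0,-5,0,0,0,1],[0,0,-8,0,0,0,1],[0,0,-11,0,0,0,1],[0,0,-14,0,0,0,1],[0,0,-17,0,0,0,1],[0,0,-20,0,0,0,1],[0,0,-23,0,0,0,1],[0,0,-26,0,0,0,1]]' 35; python3 st.py
```

```text
time: 7.12
position: [0.5652, -0.1039, 0.2408]
tool_rot: [1.289, 2.432, 0.766]
ft_force: [8.1, -0.1, -6.6]
grip_width: 0.131
7.125 F tool [-4.6  1.6  9.3] M [ 0.49 -0.8   0.04] w mm 11.4 moved tool [  0.1   0.  -25. ] [-0.3  -0.11  0.71  2.02 -0.55  0.93  1.29]
```

```bash
python3 -m handwheel '[[-0.1,0,-3,0,0,0,1],[-0.2,0,-6,0,0,0,1],[-0.3,0,-9,0,0,0,1],[-0.4,0,-12,0,0,0,1],[-0.5,0,-15,0,0,0,1],[-0.6,0,-18,0,0,0,1],[-0.7,0,-21,0,0,0,1],[-0.7,0,-24,0,0,0,1]]'; python3 st.py
```

```text
time: 8.12
position: [0.5539, -0.1115, 0.2602]
tool_rot: [1.288, 2.433, 0.767]
ft_force: [6.5, 2.2, -7.2]
grip_width: 0.142
8.125 F tool [-1.8  1.3  9.7] M [ 0.4  -0.62 -0.03] w mm 12.4 moved tool [  0.1   0.  -48.7] [-0.29 -0.15  0.71  2.01 -0.51  0.97  1.26]
```

Still sliding freely at 49 mm. From here I'll use shorter calls and watch for the force jump.

```bash
python3 -m handwheel '[[0,0,-3,0,0,0,1],[0,0,-6,0,0,0,1],[-0.1,0,-9,0,0,0,1],[-0.2,0,-12,0,0,0,1]]'; python3 st.py; python3 -m handwheel '[[0,0,-3,0,0,0,1],[0,0,-6,0,0,0,1]]'; python3 st.py
```

```text
time: 8.62
position: [0.5482, -0.1154, 0.2701]
tool_rot: [1.288, 2.433, 0.767]
ft_force: [4.7, 1.4, -5.8]
grip_width: 0.134
8.625 F tool [-1.5  0.5  7.4] M [ 0.46 -0.35  0.01] w mm 11.7 moved tool [  0.1   0.1 -60.8] [-0.28 -0.17  0.7   2.   -0.49  0.99  1.24]
time: 8.88
position: [0.5465, -0.1164, 0.2729]
tool_rot: [1.288, 2.433, 0.764]
ft_force: [30.4, 6.3, -29.6]
grip_width: 0.135
8.875 F tool [-11.8   6.5  40.8] M [-0.83 -2.72  0.07] w mm 11.7 moved tool [  0.1  -0.  -64.2] [-0.28 -0.18  0.7   2.   -0.48  1.    1.23]
```

```bash
 python3 -m handwheel '[[0,0,-3,0,0,0,1],[0,0,-6,0,0,0,1]]'; python3 st.py
```

```text
time: 9.12
position: [0.5442, -0.1158, 0.2751]
tool_rot: [1.288, 2.437, 0.763]
ft_force: [35.6, 10.7, -35.9]
grip_width: 0.139
9.125 F tool [-11.2   8.6  49.7] M [-1.32 -2.71  0.09] w mm 12.1 moved tool [  2.   -0.2 -66.9] [-0.28 -0.18  0.69  1.99 -0.47  1.01  1.23]
```

The neck stopped hard after 64 mm of travel. The outer stop would need a start beyond 30 mm, so this is most likely the lock. I'll relieve the pull and look.

```bash
 python3 -m handwheel '[[-0.5,0,2,0,0,0,1],[-1,0,4,0,0,0,1],[-1,0,4,0,0,0,1]]'; python3 st.py; python3 - <<'E'
from h import *
im=ctrl.get_image("top");x,y,w,h=310,105,120,100
cv2.imwrite(f"pics/top3c.png",cv2.resize(im[y:y+h,x:x+w,::-1],None,fx=6,fy=6,interpolation=cv2.INTER_CUBIC))
E
```

```text
time: 9.5
position: [0.5447, -0.1156, 0.2744]
tool_rot: [1.287, 2.439, 0.769]
ft_force: [10.6, 8.0, -13.6]
grip_width: 0.134
9.5 F tool [ 0.6  3.1 18.8] M [-0.06 -0.36  0.06] w mm 11.7 moved tool [  2.2  -0.1 -66.1] [-0.28 -0.18  0.7   1.99 -0.48  1.01  1.24]
```

View pics/top3c.png

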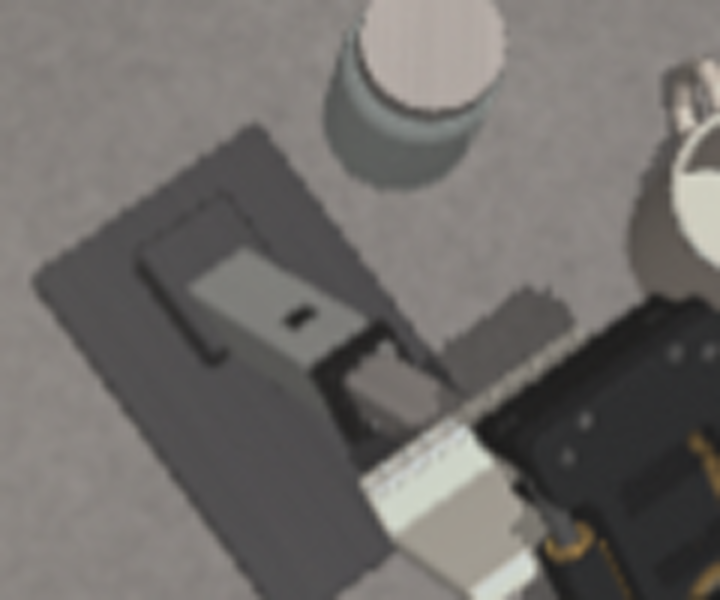

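```bash
python3 - <<'E'
from h import *
im=ctrl.get_image("top")[:,:,::-1]; im2=ctrl.get_image("side")[:,:,::-1]; cv2.imwrite("pics/top4.png",im)
o=cv2.imread("pics/top0.png")
f=lambda i:cv2.resize(i[145:172,342:369],(390,390),interpolation=cv2.INTER_NEAREST)
cv2.imwrite("pics/cmp.png",np.hstack([f(o),f(im)]))
x,y,w,h=290,140,130,110
cv2.imwrite("pics/side4c.png",cv2.resize(im2[y:y+h,x:x+w],None,fx=5,fy=5,interpolation=cv2.INTER_CUBIC))
E
python3 st.py
```

```text
9.65 F tool [-0.1  3.  19.5] M [-0.09 -0.44  0.08] w mm 11.9 moved tool [  2.2  -0.1 -66.1] [-0.28 -0.18  0.7   1.99 -0.48  1.01  1.24]
```

View pics/cmp.png

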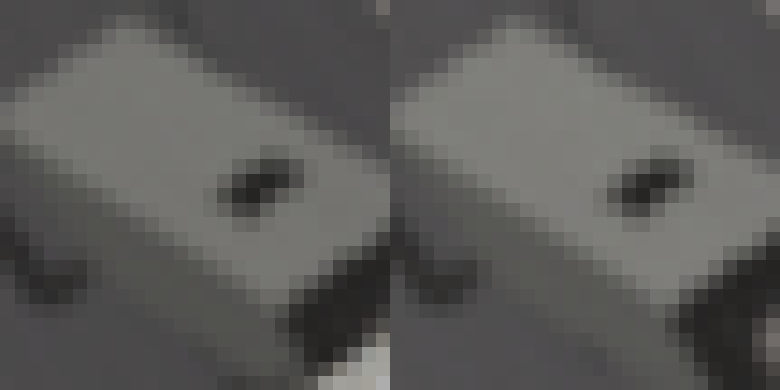

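View pics/side4c.png

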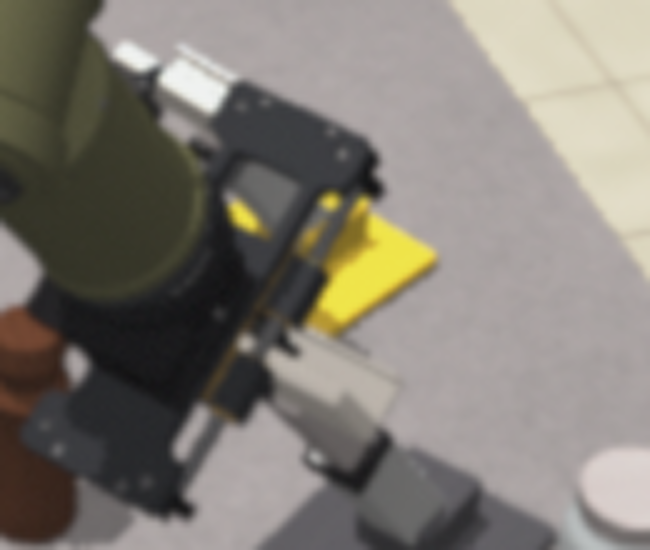

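The hole at crop (255,190) and (645,190) looks the same in both, still dark, so no button is visible yet. There is still 19 N of pull, which may be trapping a half-out pin against the hole's edge. I'll unload it and wait.

```bash
 python3 -m handwheel '[[0,0,1,0,0,0,1],[0,0,2,0,0,0,1],[0,0,2.5,0,0,0,1],[0,0,2.5,0,0,0,1],[0,0,2.5,0,0,0,1],[0,0,2.5,0,0,0,1],[0,0,2.5,0,0,0,1]]'; python3 st.py; python3 - <<'E'
from h import *
im=ctrl.get_image("top")[:,:,::-1]; cv2.imwrite("pics/top5.png",im)
f=lambda i:cv2.resize(i[145:172,342:369],(390,390),interpolation=cv2.INTER_NEAREST)
cv2.imwrite("pics/cmp5.png",np.hstack([f(cv2.imread("pics/top4.png")),f(im)]))
E
```

```text
time: 10.52
position: [0.5449, -0.1155, 0.2741]
tool_rot: [1.287, 2.439, 0.771]
ft_force: [0.3, 6.5, -3.2]
grip_width: 0.134
10.525 F tool [5.2 1.3 4.9] M [0.61 0.77 0.07] w mm 11.7 moved tool [  2.2   0.  -65.7] [-0.28 -0.18  0.7   1.99 -0.48  1.01  1.24]
```

View pics/cmp5.png

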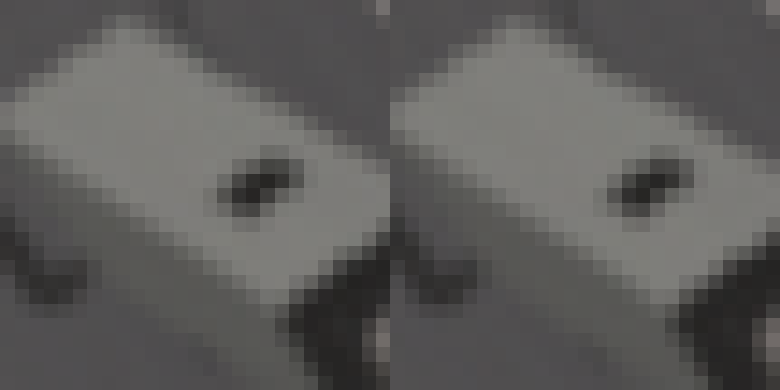

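```bash
 python3 -m handwheel '[[0,0,2,0,0,0,1],[0,0,4,0,0,0,1],[0,0,6,0,0,0,1],[0,0,6,0,0,0,1]]'; python3 st.py
```

```text
time: 11.08
position: [0.5471, -0.1141, 0.2704]
tool_rot: [1.287, 2.439, 0.773]
ft_force: [-8.8, 5.2, 5.1]
grip_width: 0.137
11.075 F tool [ 9.2 -0.6 -6.7] M [1.12 1.66 0.02] w mm 11.9 moved tool [  2.1   0.1 -61.1] [-0.28 -0.17  0.7   2.   -0.49  1.    1.24]
```

```bash
 python3 -m handwheel '[[0.3,0,2,0,0,0,1],[0.6,0,3,0,0,0,1],[0.6,0,3,0,0,0,1]]'; python3 st.py; python3 - <<'E'
from h import *
im=ctrl.get_image("top")[:,:,::-1]; cv2.imwrite("pics/top6.png",im)
f=lambda i:cv2.resize(i[145:172,342:369],(390,390),interpolation=cv2.INTER_NEAREST)
cv2.imwrite("pics/cmp6.png",np.hstack([f(cv2.imread("pics/top4.png")),f(im)]))
E
```

```text
time: 11.45
position: [0.5473, -0.1141, 0.2701]
tool_rot: [1.287, 2.438, 0.775]
ft_force: [-22.5, 1.6, 17.9]
grip_width: 0.138
11.45 F tool [ 14.1  -4.2 -24.8] M [1.85 2.89 0.  ] w mm 12.0 moved tool [  2.1   0.1 -60.8] [-0.28 -0.17  0.71  2.   -0.49  1.    1.25]
```

View pics/cmp6.png

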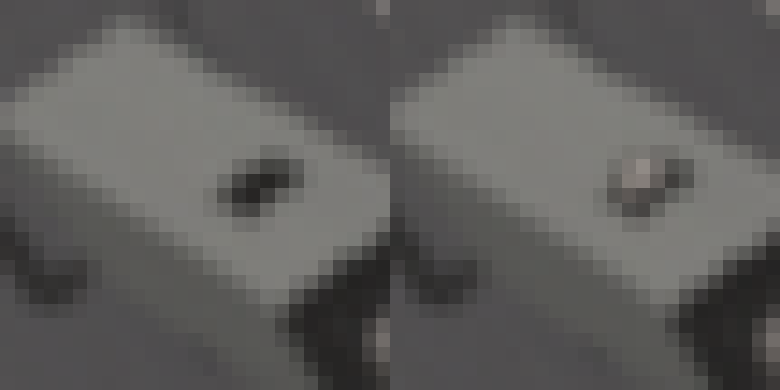

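The button is now visible as a light spot in the hole at (640,180), and the neck blocks a 25 N push. I'll unload it to about zero so the pin can come fully out, then repeat the 15 N push.

```bash
 python3 -m handwheel '[[0.5,0,-1,0,0,0,1],[1,0,-2.5,0,0,0,1],[1,0,-3.5,0,0,0,1],[1,0,-3.5,0,0,0,1],[1,0,-3.5,0,0,0,1],[1,0,-3.5,0,0,0,1],[1,0,-3.5,0,0,0,1],[1,0,-3.5,0,0,0,1]]'; python3 st.py; python3 - <<'E'
from h import *
im=ctrl.get_image("top")[:,:,::-1]; cv2.imwrite("pics/top7.png",im)
f=lambda i:cv2.resize(i[145:172,342:369],(390,390),interpolation=cv2.INTER_NEAREST)
cv2.imwrite("pics/cmp7.png",np.hstack([f(cv2.imread("pics/top6.png")),f(im)]))
E
```

```text
time: 12.5
position: [0.547, -0.1142, 0.2706]
tool_rot: [1.288, 2.436, 0.77]
ft_force: [-4.7, 4.4, 1.5]
grip_width: 0.132
12.5 F tool [ 6.3 -0.3 -2. ] M [ 0.89  1.28 -0.02] w mm 11.5 moved tool [  2.    0.1 -61.4] [-0.28 -0.17  0.7   2.   -0.49  1.    1.24]
```

View pics/cmp7.png

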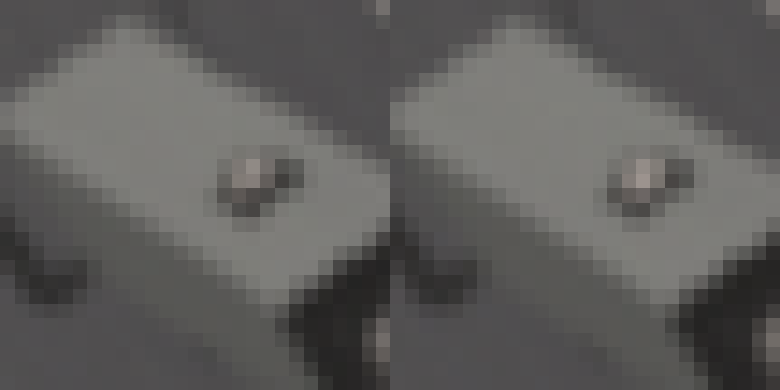

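```bash
python3 - <<'E'
from h import *
p=np.load("p.npy")
for h in(-.005,0,.003,.005):
  print(h,((proj("top",world(p,tube(.1045,.017+h)))-[342,145]+.5)*14.44).round(0), ((proj("top",world(p,tube(.106,.017)))-[342,145]+.5)*14.44).round(0))
for n in("top4","top6","top7"):
  print(cv2.imread(f"pics/{n}.png")[154:161,356:365].mean(2).round(0).astype(int))
E
```

```text
-0.005 [[278. 212.]] [[270. 191.]]
0 [[266. 189.]] [[270. 191.]]
0.003 [[258. 175.]] [[270. 191.]]
0.005 [[253. 166.]] [[270. 191.]]
[[126 125 125 126 124 125 125 116 108]
 [125 126 124 123 107 109 120 124 123]
 [127 124 106  90  68  71  91 118 124]
 [123 105  71  46  38  52  82 116 123]
 [113  81  48  37  61  94 110 121 122]
 [116 103  76  69 100 121 123 123 122]
 [124 123 111 108 120 125 125 124 124]]
[[125 126 124 124 125 124 124 116 108]
 [125 123 117 119 111 110 120 125 124]
 [125 112 120 138 111  81  91 118 124]
 [123  98 123 127  95  63  82 115 123]
 [113  83  89  76  72  94 110 120 122]
 [117 102  77  69  99 120 123 123 122]
 [124 123 110 108 120 125 124 123 123]]
[[125 125 124 125 124 124 125 116 108]
 [125 123 116 120 112 110 119 124 123]
 [125 114 120 141 125  87  91 118 124]
 [123  99 125 148 116  70  81 115 123]
 [113  82  93 103  84  94 110 121 123]
 [117 102  79  73  99 119 123 123 122]
 [124 123 110 107 120 124 124 124 123]]
```

```bash
 python3 -m handwheel '[[0.3,0,1,0,0,0,1],[0.5,0,2,0,0,0,1],[0.5,0,2,0,0,0,1],[0.5,0,2,0,0,0,1],[0.5,0,2,0,0,0,1]]'; python3 st.py; 
```

```text
time: 13.18
position: [0.5471, -0.1141, 0.2703]
tool_rot: [1.288, 2.435, 0.771]
ft_force: [-13.6, 3.1, 9.1]
grip_width: 0.137
13.175 F tool [ 10.3  -2.6 -12.8] M [ 1.4   2.03 -0.02] w mm 11.9 moved tool [  1.9   0.1 -61.1] [-0.28 -0.17  0.7   2.   -0.49  1.    1.24]
```

```bash
 python3 -m handwheel '[[0.5,0,0.5,0,0,0,1],[0.8,0,0.9,0,0,0,1],[0.8,0,0.9,0,0,0,1],[0.8,0,0.9,0,0,0,1],[0.8,0,0.9,0,0,0,1],[0.8,0,0.9,0,0,0,1]]'; python3 st.py; 
```

```text
time: 13.92
position: [0.5472, -0.1141, 0.2703]
tool_rot: [1.288, 2.433, 0.771]
ft_force: [-14.9, 1.2, 12.5]
grip_width: 0.136
13.925 F tool [  9.4  -2.3 -16.9] M [ 1.58  2.15 -0.05] w mm 11.9 moved tool [  1.9   0.2 -61. ] [-0.28 -0.17  0.7   2.   -0.49  1.    1.24]
```

```bash
 python3 -m handwheel '[[0.5,0,-1,0,0,0,1],[0.8,0,-2,0,0,0,1],[0.8,0,-2.5,0,0,0,1],[0.8,0,-2.5,0,0,0,-1],[0.8,0,-2.5,0,0,0,-1],[0.8,0,-2.5,0,0,0,-1],[0.8,0,-2.5,0,0,0,-1],[0.8,0,-2.5,0,0,0,-1],[0.8,0,-2.5,0,0,0,-1],[0.8,0,-2.5,0,0,0,-1]]'; python3 st.py; python3 - <<'E'
from h import *
im=ctrl.get_image("top")[:,:,::-1]; cv2.imwrite("pics/top8.png",im);x,y,w,h=310,105,120,100
cv2.imwrite(f"pics/top8c.png",cv2.resize(im[y:y+h,x:x+w],None,fx=6,fy=6,interpolation=cv2.INTER_CUBIC))
im2=ctrl.get_image("side")[:,:,::-1]; x,y,w,h=290,140,130,110
cv2.imwrite("pics/side8c.png",cv2.resize(im2[y:y+h,x:x+w],None,fx=5,fy=5,interpolation=cv2.INTER_CUBIC))
E
```

```text
time: 15.18
position: [0.5468, -0.1142, 0.2708]
tool_rot: [1.289, 2.432, 0.767]
ft_force: [0.3, 0.5, 0.2]
grip_width: 0.846
15.175 F tool [0.2 0.5 0.1] M [ 0.71 -0.06 -0.02] w mm 73.6 moved tool [  1.8   0.1 -61.6] [-0.28 -0.18  0.7   2.   -0.48  0.99  1.24]
```

View pics/top8c.png

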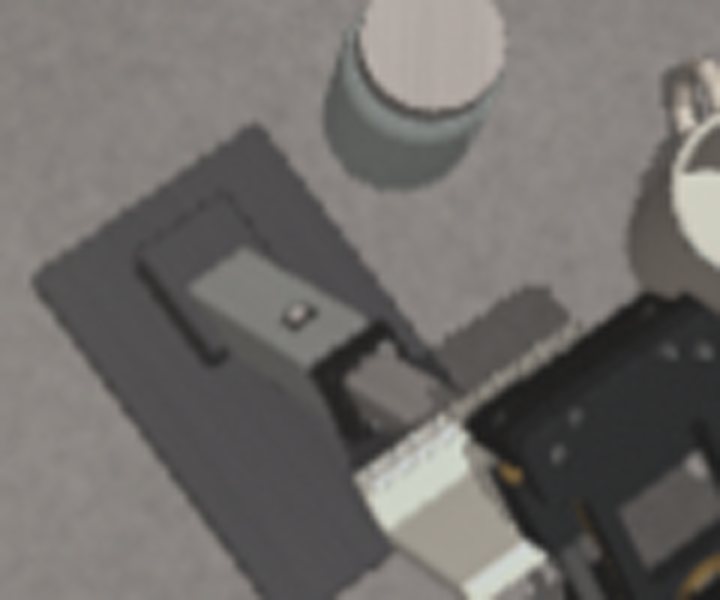

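View pics/side8c.png

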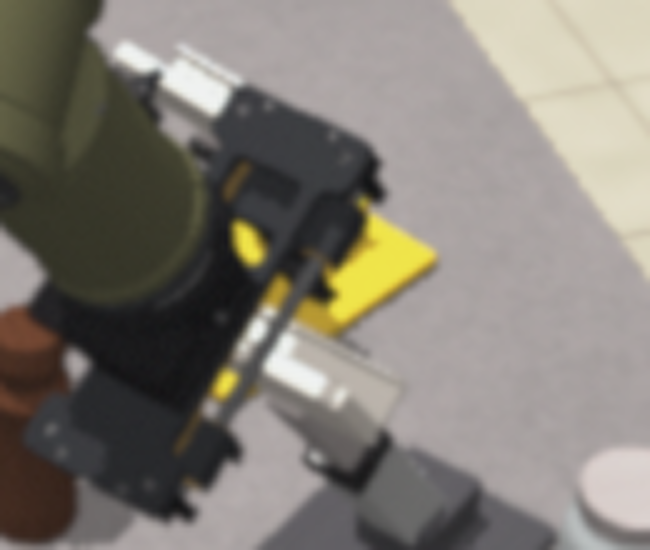

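```bash
python3 - <<'E'
from h import *
for n in("top7","top8"):
  print(cv2.imread(f"pics/{n}.png")[153:161,355:365].mean(2).round(0).astype(int))
f=lambda i:cv2.resize(cv2.imread(i)[148:166,350:368],(390,390),interpolation=cv2.INTER_CUBIC)
cv2.imwrite("pics/cmp8.png",np.hstack([f("pics/top7.png"),f("pics/top8.png")]))
E
```

```text
[[126 125 125 126 126 126 123 113  96  83]
 [125 125 125 124 125 124 124 125 116 108]
 [126 125 123 116 120 112 110 119 124 123]
 [126 125 114 120 141 125  87  91 118 124]
 [125 123  99 125 148 116  70  81 115 123]
 [124 113  82  93 103  84  94 110 121 123]
 [124 117 102  79  73  99 119 123 123 122]
 [125 124 123 110 107 120 124 124 124 123]]
[[126 125 126 125 126 126 123 112  96  83]
 [125 125 125 124 124 124 124 124 116 108]
 [126 126 123 117 119 112 110 120 123 124]
 [125 125 114 120 141 125  87  91 117 124]
 [125 122  99 124 149 116  71  81 115 123]
 [123 112  82  93 102  84  94 110 121 122]
 [124 116 103  79  74  98 119 123 123 122]
 [124 123 123 110 107 120 124 124 123 123]]
```

View pics/cmp8.png

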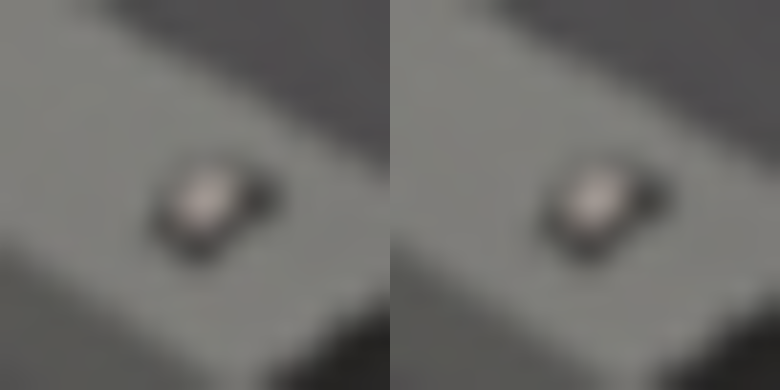

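```bash
cat > pin.py <<'E'
from h import *
p=np.load("p.npy"); S=16; x0,y0=353,150; N=14
o4=cv2.imread("pics/top4.png").mean(2)[y0:y0+N,x0:x0+N]; o8=cv2.imread("pics/top8.png").mean(2)[y0:y0+N,x0:x0+N]
th=np.linspace(0,2*np.pi,40)
def mask(s,h,rad,b):
    P=np.array([tube(s+rad*np.cos(t),.017+h,rad*np.sin(t)) for t in th])
    return ((proj("top",world(p,P))+b-[x0,y0]+.5)*S)
def area(polys):
    m=np.zeros((N*S,N*S),np.uint8)
    for q in polys: cv2.fillPoly(m,[q.round().astype(np.int32)],1)
    return cv2.resize(m.astype(float),(N,N),interpolation=cv2.INTER_AREA)
blur=lambda a,s:cv2.GaussianBlur(a,(0,0),max(s,.05))
# bias from hole: fit dark hole in top4 (tube 124)
best=None
for bx in np.arange(-2,2.01,.1):
  for by in np.arange(-2,2.01,.1):
    A=blur(area([mask(.106,0,.0065,np.array([bx,by]))]),.5)[3:12,2:12]
    y=124-o4[3:12,2:12]; k=(A*y).sum()/(A*A).sum(); e=((y-k*A)**2).sum()
    if best is None or e<best[0]: best=(e,bx,by,k)
print(best); b=np.array(best[1:3])
for h in np.arange(-.003,.0071,.001):
    bb=None
    for s in np.arange(.103,.1091,.0005):
        cap=mask(s,h,.0045,b); base=mask(s,-.004,.0045,b)
        hull=cv2.convexHull(np.vstack([cap,base]).astype(np.float32))[:,0]
        hole=area([mask(.106,0,.0065,b)])
        C=area([cap]); H=area([hull])-C
        if h<0: C=np.minimum(C,hole)
        H=np.minimum(H,np.maximum(H*0+hole,area([cv2.convexHull(np.vstack([cap,mask(s,0,.0045,b)]).astype(np.float32))[:,0]])))
        C,H=blur(C,.5),blur(np.maximum(H,0),.5)
        r0=o8-o4*(1-np.clip(C+H,0,1)); M=np.c_[C.ravel(),H.ravel()]
        co,*_=np.linalg.lstsq(M,r0.ravel(),rcond=None); e=((M@co-r0.ravel())**2).sum()
        if bb is None or e<bb[0]: bb=(round(e),round(s,4),co.round(0))
    print(round(h,3),bb)
E
python3 pin.py
```

```text
(np.float64(5568.948556919419), np.float64(-0.6999999999999988), np.float64(-0.3999999999999986), np.float64(96.48936162344562))
-0.003 (17096, np.float64(0.103), array([150., -26.]))
-0.002 (10771, np.float64(0.103), array([153., -19.]))
-0.001 (5942, np.float64(0.103), array([153.,  45.]))
0.0 (2011, np.float64(0.103), array([163.,  64.]))
0.001 (1005, np.float64(0.104), array([161.,  77.]))
0.002 (769, np.float64(0.1055), array([157.,  84.]))
0.003 (1110, np.float64(0.1065), array([152.,  92.]))
0.004 (1758, np.float64(0.1075), array([148.,  98.]))
0.005 (2781, np.float64(0.109), array([148.,  98.]))
0.006 (3439, np.float64(0.1045), array([120., 118.]))
0.007 (3451, np.float64(0.1045), array([119., 119.]))
```

A rendered fit of the pin gives only about 1–2 mm proud, though the resolution makes that uncertain. The button may be trapped half-out by residual load on the edge. I'll regrip, centre the neck in its play, wait, and compare.

```bash
 python3 -m handwheel '[[0,0,0,0,0,0,1],[0,0,0,0,0,0,1],[0,0,0,0,0,0,1],[0,0,0,0,0,0,1],[0,0,0,0,0,0,1],[0,0,0,0,0,0,1],[0,0,0,0,0,0,1],[0,0,0,0,0,0,1],[0,0,0,0,0,0,1],[0,0,0,0,0,0,1],[0,0,0,0,0,0,1]]' 25; python3 st.py;  python3 -m handwheel '[[0,0,-1,0,0,0,1],[0,0,-2,0,0,0,1],[0,0,-2.5,0,0,0,1],[0,0,-2.5,0,0,0,1]]'; python3 st.py
```

```text
time: 16.65
position: [0.5468, -0.1141, 0.2708]
tool_rot: [1.289, 2.432, 0.767]
ft_force: [-0.0, 0.8, -0.6]
grip_width: 0.14
16.65 F tool [0.6 0.  0.7] M [ 0.75 -0.07  0.  ] w mm 12.2 moved tool [  1.9   0.1 -61.6] [-0.28 -0.18  0.7   2.   -0.48  0.99  1.23]
time: 17.15
position: [0.5459, -0.1146, 0.2721]
tool_rot: [1.289, 2.432, 0.766]
ft_force: [4.9, 1.0, -4.0]
grip_width: 0.136
17.15 F tool [-1.9  1.5  5.9] M [ 0.45 -0.56  0.01] w mm 11.9 moved tool [  1.9   0.1 -63.3] [-0.28 -0.18  0.7   2.   -0.48  0.99  1.23]
```

```bash
 python3 -m handwheel '[[0,0,0,0,0,0,1],[0,0,0,0,0,0,1],[0,0,0,0,0,0,1],[0,0,0,0,0,0,1],[0,0,0,0,0,0,1],[0,0,0,0,0,0,1],[0,0,0,0,0,0,1],[0,0,0,0,0,0,1]]'; python3 st.py; python3 - <<'E'
from h import *
im=ctrl.get_image("top")[:,:,::-1]; cv2.imwrite("pics/top9.png",im)
f=lambda i:cv2.resize(cv2.imread(i)[148:166,350:368],(390,390),interpolation=cv2.INTER_CUBIC)
cv2.imwrite("pics/cmp9.png",np.hstack([f("pics/top8.png"),f("pics/top9.png")]))
print(cv2.imread("pics/top9.png")[153:161,355:365].mean(2).round(0).astype(int))
E
sed -i 's/top8/top9/' pin.py; python3 pin.py
```

```text
time: 18.15
position: [0.546, -0.1147, 0.2722]
tool_rot: [1.289, 2.432, 0.766]
ft_force: [5.8, 0.1, -5.3]
grip_width: 0.136
18.15 F tool [-3.2  1.   7.1] M [ 0.5  -0.56  0.02] w mm 11.8 moved tool [  1.8   0.1 -63.3] [-0.28 -0.18  0.7   2.   -0.48  1.    1.23]
[[125 126 126 126 126 127 122 113  95  84]
 [125 125 126 125 124 125 124 124 116 108]
 [126 125 123 116 117 113 111 120 123 125]
 [125 125 110 117 139 130  90  92 117 124]
 [125 122  94 121 148 126  77  82 115 122]
 [123 112  81  91 106  93  97 110 120 121]
 [124 116 102  79  75 100 119 123 123 122]
 [124 124 123 110 108 120 124 124 124 123]]
(np.float64(5568.948556919419), np.float64(-0.6999999999999988), np.float64(-0.3999999999999986), np.float64(96.48936162344562))
-0.003 (16967, np.float64(0.103), array([160., -30.]))
-0.002 (10573, np.float64(0.103), array([159., -13.]))
-0.001 (6098, np.float64(0.103), array([155.,  56.]))
0.0 (2634, np.float64(0.103), array([162.,  75.]))
0.001 (1517, np.float64(0.1045), array([161.,  81.]))
0.002 (1001, np.float64(0.106), array([159.,  88.]))
0.003 (1258, np.float64(0.1075), array([155.,  93.]))
0.004 (1816, np.float64(0.1085), array([151.,  99.]))
0.005 (2722, np.float64(0.109), array([145., 105.]))
0.006 (3028, np.float64(0.1065), array([120., 121.]))
0.007 (2944, np.float64(0.1065), array([116., 123.]))
```

View pics/cmp9.png

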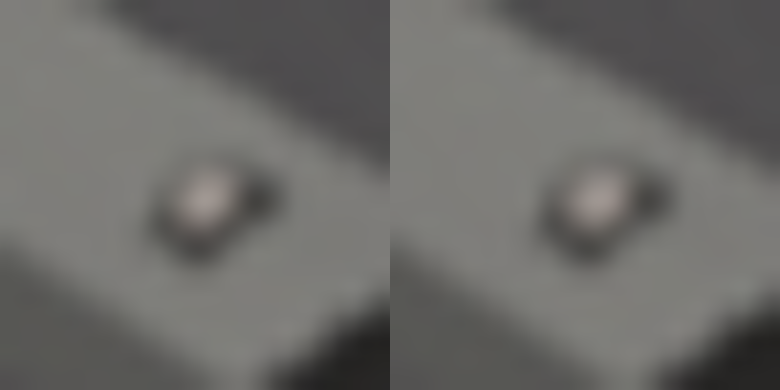

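Centred in its play and free for over a second, the pin only shifted along the tube with the neck and kept the same height. So it is fully out and the apparent height is a resolution bias. I'll repeat the ~15 N push in this definitely-out state.

```bash
 python3 -m handwheel '[[0,0,1,0,0,0,1],[0,0,2,0,0,0,1],[0,0,3,0,0,0,1],[0,0,4,0,0,0,1],[0,0,4.8,0,0,0,1],[0,0,4.8,0,0,0,1]]'; python3 st.py
```

```text
time: 18.95
position: [0.547, -0.1141, 0.2705]
tool_rot: [1.289, 2.432, 0.77]
ft_force: [-12.7, -1.7, 11.4]
grip_width: 0.135
18.95 F tool [  5.7  -2.8 -15.9] M [ 1.42  1.25 -0.01] w mm 11.7 moved tool [  1.8   0.2 -61.2] [-0.28 -0.18  0.7   2.   -0.49  0.99  1.24]
```

```bash
 python3 -m handwheel '[[0,0,0.3,0,0,0,1],[0,0,0.3,0,0,0,1],[0,0,0.3,0,0,0,1],[0,0,0.3,0,0,0,1]]'; python3 st.py
python3 -m handwheel '[[0,0,-1,0,0,0,1],[0,0,-2,0,0,0,1],[0,0,-2.4,0,0,0,1],[0,0,-2.4,0,0,0,1],[0,0,-2.4,0,0,0,-1],[0,0,-2.4,0,0,0,-1],[0,0,-2.4,0,0,0,-1],[0,0,-2.4,0,0,0,-1],[0,0,-2.4,0,0,0,-1],[0,0,-2.4,0,0,0,-1],[0,0,-2.4,0,0,0,-1],[0,0,-2.4,0,0,0,-1]]';python3 st.py
```

```text
time: 19.45
position: [0.547, -0.114, 0.2705]
tool_rot: [1.289, 2.432, 0.77]
ft_force: [-13.7, -2.4, 13.2]
grip_width: 0.136
19.45 F tool [  5.7  -2.7 -18.1] M [1.54 1.39 0.01] w mm 11.8 moved tool [  1.9   0.2 -61.2] [-0.28 -0.18  0.7   2.   -0.49  0.99  1.24]
time: 20.95
position: [0.5469, -0.1141, 0.2706]
tool_rot: [1.289, 2.432, 0.767]
ft_force: [0.1, -0.0, 0.2]
grip_width: 0.95
20.95 F tool [-0.1  0.2 -0.1] M [ 0.71 -0.03  0.  ] w mm 82.7 moved tool [  1.8   0.1 -61.4] [-0.28 -0.18  0.7   2.   -0.48  0.99  1.24]
```

```bash
 python3 -m handwheel '[[0,0,-8,0,0,0,-1],[0,0,-18,0,0,0,-1],[0,0,-28,0,0,0,-1],[0,0,-38,0,0,0,-1],[0,0,-45,0,0,0,-1],[0,0,-45,0,0,0,-1],[0,0,-45,0,0,0,-1]]'; python3 st.py; python3 - <<'E'
from h import *
for n in("top","side"):
  im=ctrl.get_image(n)[:,:,::-1]; cv2.imwrite(f"pics/{n}10.png",im)
f=lambda i:cv2.resize(cv2.imread(i)[105:205,300:450],(390,260),interpolation=cv2.INTER_CUBIC)
g=lambda i:cv2.resize(cv2.imread(i)[190:330,270:450],(390,300),interpolation=cv2.INTER_CUBIC)
cv2.imwrite("pics/fin.png",np.vstack([np.hstack([f("pics/top0.png"),f("pics/top10.png")]),np.hstack([g("pics/side0.png"),g("pics/side10.png")])]))
print(cv2.imread("pics/top10.png")[153:161,355:365].mean(2).round(0).astype(int))
E
```

```text
time: 21.82
position: [0.5254, -0.1283, 0.3072]
tool_rot: [1.289, 2.432, 0.767]
ft_force: [0.3, 0.2, -0.1]
grip_width: 1.001
21.825 F tool [0.  0.2 0.3] M [ 0.75 -0.04 -0.05] w mm 87.1 moved tool [   2.1   -0.  -106.2] [-0.24 -0.24  0.68  1.97 -0.42  1.07  1.19]
[[124 124 125 124 125 125 121 111  95  83]
 [124 124 124 123 123 123 124 124 115 107]
 [124 124 121 118 125 115 110 119 122 122]
 [124 123 113 121 142 124  86  90 117 123]
 [123 121  99 122 145 113  70  81 114 121]
 [122 112  81  89 101  83  94 108 119 121]
 [122 116 101  78  72  98 118 122 122 120]
 [123 123 121 109 106 119 122 123 123 121]]
```

View pics/fin.png

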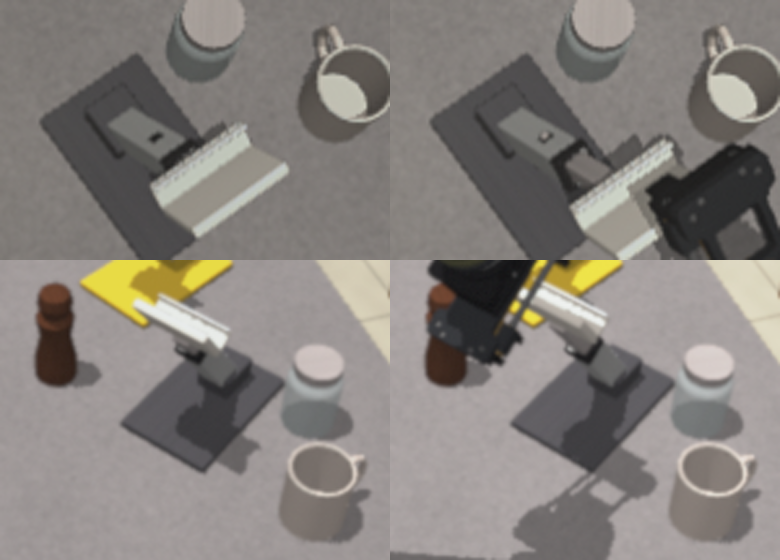

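```bash
for n in 8 10; do sed "s/top9/top$n/" pin.py > pin2.py; python3 pin2.py | sed -n 4,9p; echo; done
```

```text
-0.001 (5942, np.float64(0.103), array([153.,  45.]))
0.0 (2011, np.float64(0.103), array([163.,  64.]))
0.001 (1005, np.float64(0.104), array([161.,  77.]))
0.002 (769, np.float64(0.1055), array([157.,  84.]))
0.003 (1110, np.float64(0.1065), array([152.,  92.]))
0.004 (1758, np.float64(0.1075), array([148.,  98.]))

-0.001 (6271, np.float64(0.103), array([149.,  43.]))
0.0 (2480, np.float64(0.103), array([160.,  62.]))
0.001 (1415, np.float64(0.104), array([158.,  75.]))
0.002 (1088, np.float64(0.1055), array([155.,  81.]))
0.003 (1283, np.float64(0.1065), array([151.,  90.]))
0.004 (1740, np.float64(0.1075), array([149.,  94.]))
```

```bash
 python3 -m handwheel '[[0,0,0,0,0,0,-1],[0,0,0,0,0,0,-1],[0,0,0,0,0,0,-1],[0,0,0,0,0,0,-1],[0,0,0,0,0,0,-1],[0,0,0,0,0,0,-1],[0,0,0,0,0,0,-1],[0,0,0,0,0,0,-1]]'; python3 - <<'E'
from h import *
im=ctrl.get_image("top")[:,:,::-1]; cv2.imwrite("pics/top11.png",im)
print(cv2.imread("pics/top11.png")[153:161,355:365].mean(2).round(0).astype(int))
for n in("top8","top10"): print(cv2.imread(f"pics/{n}.png")[154:159,356:362].astype(int).tolist()[1])
E
```

```text
time: 22.92
position: [0.5255, -0.1285, 0.3074]
tool_rot: [1.289, 2.432, 0.767]
ft_force: [0.0, 0.1, -0.1]
grip_width: 0.999
[[124 124 124 124 125 125 121 112  95  83]
 [124 124 124 124 124 123 123 124 115 107]
 [124 124 121 119 126 114 109 119 123 122]
 [123 123 112 122 142 124  86  91 116 123]
 [123 122  99 122 145 113  70  81 114 121]
 [122 112  81  89 101  83  93 109 119 121]
 [123 114 101  78  73  97 118 122 121 121]
 [123 123 121 109 106 119 123 123 123 122]]
[[123, 127, 128], [120, 125, 125], [114, 118, 119], [116, 120, 122], [109, 112, 114], [107, 111, 111]]
[[121, 125, 126], [118, 122, 123], [115, 119, 121], [121, 125, 128], [112, 115, 117], [107, 111, 111]]
```

There's time left (42 s limit), so I'll do one more centring and push cycle, taking pin pictures during it as insurance.

```bash
 python3 -m handwheel '[[0,0,10,0,0,0,-1],[0,0,20,0,0,0,-1],[0,0,30,0,0,0,0],[0,0,39,0,0,0,0.2],[0,0,44,0,0,0,0.4],[0,0,44,0,0,0,1],[0,0,44,0,0,0,1],[0,0,44,0,0,0,1],[0,0,44,0,0,0,1],[0,0,44,0,0,0,1],[0,0,44,0,0,0,1],[0,0,44,0,0,0,1]]' 25; python3 st.py
```

```text
time: 24.48
position: [0.5464, -0.1144, 0.2715]
tool_rot: [1.289, 2.432, 0.767]
ft_force: [-1.9, -0.6, 1.0]
grip_width: 0.132
24.475 F tool [ 0.5 -1.  -1.9] M [0.84 0.05 0.01] w mm 11.5 moved tool [  1.8   0.1 -62.5] [-0.27 -0.18  0.69  2.   -0.49  0.99  1.24]
```

```bash
 python3 -m handwheel '[[0,0,-1,0,0,0,1],[0,0,-2,0,0,0,1],[0,0,-2.5,0,0,0,1],[0,0,-2.5,0,0,0,1],[0,0,-2.5,0,0,0,1],[0,0,-2.5,0,0,0,1],[0,0,-2.5,0,0,0,1]]'; python3 st.py; python3 -c "
from h import *
im=ctrl.get_image('top')[:,:,::-1]; cv2.imwrite('pics/top12.png',im); print(im[154:160,355:365].mean(2).round(0).astype(int))"
python3 -m handwheel '[[0,0,1,0,0,0,1],[0,0,2,0,0,0,1],[0,0,3,0,0,0,1],[0,0,4,0,0,0,1],[0,0,5,0,0,0,1],[0,0,5,0,0,0,1]]';python3 st.py;python3 -c "
from h import *
im=ctrl.get_image('top')[:,:,::-1]; cv2.imwrite('pics/top13.png',im); print(im[154:160,355:365].mean(2).round(0).astype(int))"
```

```text
time: 25.35
position: [0.5456, -0.1149, 0.2728]
tool_rot: [1.289, 2.432, 0.766]
ft_force: [5.8, 1.2, -5.1]
grip_width: 0.137
25.35 F tool [-2.3  1.5  7.3] M [ 0.48 -0.61 -0.02] w mm 11.9 moved tool [  1.8   0.1 -64.1] [-0.27 -0.18  0.69  2.   -0.48  1.    1.23]
[[126 125 125 124 125 124 124 124 116 108]
 [126 126 123 116 121 114 111 119 123 124]
 [126 125 111 118 141 130  91  92 117 124]
 [124 122  94 122 150 126  77  83 115 123]
 [123 113  80  91 103  92  97 110 121 123]
 [124 116 102  79  72  99 119 123 122 122]]
time: 26.15
position: [0.5466, -0.1144, 0.2712]
tool_rot: [1.289, 2.432, 0.77]
ft_force: [-13.7, -1.6, 13.2]
grip_width: 0.132
26.15 F tool [  6.3  -2.4 -17.8] M [ 1.57  1.34 -0.04] w mm 11.5 moved tool [  1.8   0.2 -62.2] [-0.27 -0.17  0.69  2.   -0.49  1.    1.24]
[[125 125 125 124 126 125 124 125 116 108]
 [126 125 122 120 136 117 110 120 125 123]
 [126 125 114 124 149 115  81  91 117 124]
 [125 122 101 120 134  98  63  81 115 123]
 [123 113  82  84  86  76  94 110 120 123]
 [124 116 103  77  70  99 120 123 123 122]]
```

```bash
for n in 6 12 13; do sed "s/top9/top$n/" pin.py > pin2.py; echo $n; python3 pin2.py | sed -n 5,10p; done
python3 -m handwheel '[[0,0,0,0,0,0,1],[0,0,0,0,0,0,1],[0,0,0,0,0,0,1],[0,0,0,0,0,0,1],[0,0,0,0,0,0,1],[0,0,0,0,0,0,1]]';python3 st.py;python3 -c "
from h import *
im=ctrl.get_image('top')[:,:,::-1]; cv2.imwrite('pics/top14.png',im); print(im[154:160,355:365].mean(2).round(0).astype(int))"
```

```text
6
0.0 (2321, np.float64(0.103), array([144.,  50.]))
0.001 (877, np.float64(0.103), array([144.,  68.]))
0.002 (849, np.float64(0.1045), array([141.,  72.]))
0.003 (1038, np.float64(0.106), array([141.,  76.]))
0.004 (1382, np.float64(0.1075), array([141.,  78.]))
0.005 (2114, np.float64(0.1085), array([141.,  82.]))
12
0.0 (2748, np.float64(0.103), array([164.,  72.]))
0.001 (1529, np.float64(0.1045), array([163.,  79.]))
0.002 (930, np.float64(0.106), array([161.,  86.]))
0.003 (1132, np.float64(0.107), array([155.,  95.]))
0.004 (1661, np.float64(0.1085), array([154.,  98.]))
0.005 (2595, np.float64(0.109), array([148., 104.]))
13
0.0 (3081, np.float64(0.103), array([149.,  52.]))
0.001 (1331, np.float64(0.103), array([150.,  71.]))
0.002 (1098, np.float64(0.104), array([147.,  78.]))
0.003 (1076, np.float64(0.1055), array([147.,  82.]))
0.004 (1237, np.float64(0.1075), array([149.,  80.]))
0.005 (1752, np.float64(0.1085), array([150.,  84.]))
time: 26.95
position: [0.5466, -0.1144, 0.2712]
tool_rot: [1.289, 2.432, 0.77]
ft_force: [-14.8, -2.4, 13.6]
grip_width: 0.138
26.95 F tool [  6.3  -3.3 -18.9] M [1.55 1.26 0.02] w mm 12.0 moved tool [  1.8   0.2 -62.1] [-0.27 -0.17  0.69  2.   -0.49  1.    1.24]
[[125 124 125 124 126 124 124 125 117 108]
 [125 125 122 121 135 117 110 120 124 124]
 [125 125 114 124 147 116  82  91 117 124]
 [125 123 101 120 133  97  63  81 115 123]
 [123 112  82  85  86  77  94 110 121 123]
 [123 116 102  77  70  98 120 123 123 122]]
```

The lock held about 18 N for over 0.8 s with the pin standing in the hole. I'll put the neck back to mid-play so the pin is unloaded, then release there.

```bash
python3 -m handwheel '[[0,0,-1.5,0,0,0,1],[0,0,-3,0,0,0,1],[0,0,-4,0,0,0,1],[0,0,-4.6,0,0,0,1],[0,0,-4.6,0,0,0,1]]';python3 st.py
python3 -m handwheel '[[0,0,0,0,0,0,-1],[0,0,0,0,0,0,-1],[0,0,0,0,0,0,-1],[0,0,0,0,0,0,-1],[0,0,0,0,0,0,-1],[0,0,0,0,0,0,-1],[0,0,0,0,0,0,-1],[0,0,0,0,0,0,-1],[0,0,0,0,0,0,-1],[0,0,0,0,0,0,-1]]'; python3 st.py
```

```text
time: 27.62
position: [0.5459, -0.1147, 0.2723]
tool_rot: [1.289, 2.432, 0.766]
ft_force: [5.5, -0.1, -5.4]
grip_width: 0.137
27.625 F tool [-3.1  0.6  7. ] M [ 0.5  -0.63  0.03] w mm 11.9 moved tool [  1.8   0.1 -63.4] [-0.27 -0.18  0.69  2.   -0.48  1.    1.23]
time: 28.88
position: [0.5454, -0.1151, 0.2732]
tool_rot: [1.289, 2.432, 0.767]
ft_force: [-0.3, -0.4, 0.2]
grip_width: 0.999
28.875 F tool [-0.1 -0.3 -0.4] M [ 0.75 -0.02 -0.02] w mm 86.9 moved tool [  1.8   0.1 -64.5] [-0.27 -0.18  0.69  2.   -0.48  1.    1.23]
```

```bash
python3 -m handwheel '[[0,0,-8,0,0,0,-1],[0,0,-18,0,0,0,-1],[0,0,-28,0,0,0,-1],[0,0,-38,0,0,0,-1],[0,0,-44,0,0,0,-1],[0,0,-44,0,0,0,-1],[0,0,-44,0,0,0,-1]]';python3 st.py; python3 - <<'E'
from h import *
for n in("top","side"):
  im=ctrl.get_image(n)[:,:,::-1]; cv2.imwrite(f"pics/{n}15.png",im)
f=lambda i:cv2.resize(cv2.imread(i)[105:205,300:450],(390,260),interpolation=cv2.INTER_CUBIC)
g=lambda i:cv2.resize(cv2.imread(i)[190:330,270:450],(390,300),interpolation=cv2.INTER_CUBIC)
cv2.imwrite("pics/fin15.png",np.vstack([np.hstack([f("pics/top0.png"),f("pics/top15.png")]),np.hstack([g("pics/side0.png"),g("pics/side15.png")])]))
E
```

```text
time: 29.75
position: [0.5244, -0.129, 0.3088]
tool_rot: [1.289, 2.432, 0.767]
ft_force: [0.1, 0.8, -0.1]
grip_width: 1.0
29.75 F tool [0.6 0.4 0.4] M [ 0.68 -0.   -0.04] w mm 87.0 moved tool [ 2.100e+00 -1.000e-01 -1.082e+02] [-0.23 -0.24  0.67  1.96 -0.43  1.08  1.19]
```

View pics/fin15.png

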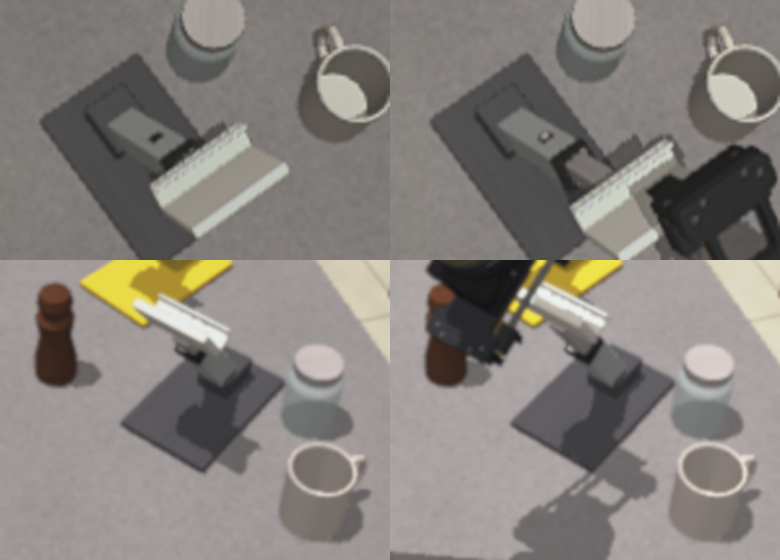

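The button shows light in the hole at (545,137) in the final top view. The neck is out, the gripper is clear of the headrest, and the mill, mug and jar are where they were at the start. I'm handing it in.

```bash
python3 -c "
from bench import ctrl
print(ctrl.close_job())"
```

```text
the job is handed in; nothing more can be done
None
```

I drew out the dark steel stand's headrest about 64 mm along its neck at roughly 24 mm/s, with the gripper tilted 35° in line with it. The neck then stopped hard, and the pull reached about 50 N before I eased off.

The hole still looked dark at that stop. The button appeared only after I moved the neck back about 4 mm, and from there the neck blocked a further push.

**Push test:** I pushed down along the neck three more times, at about 17, 18 and 19 N by the wrist reading. Each push was held for 0.4 s or more and the neck did not give. I then left the neck in the middle of its play, released the headrest and backed off.

**Last checks:**
- The button shows in the hole.
- The wrist force is about 0 N, and the fingers are open and clear of the headrest.
- The pepper mill, mug and jar look unmoved in the pictures; the mill is partly hidden by the gripper in the last side view.
- The job was handed in at about 30 s of the 42 s allowed.

**Disagreements:**
- **Button height:** my picture fit put the button only about 2–3 mm above the tube, where 5 mm was expected. At about 3 pixels across, the button is too small to measure well. I relied instead on it being free at mid-play for about a second and on the lock holding, so I have not confirmed that it is at least 7 mm out.
- **Joint 2 range:** joint 2 read -0.302 for a moment during the first transfer, against a limit of -0.3.

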